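Load a beaker into the drying rack

TASK

Stand the unglazed, pinkish-buff beaker upright on the dark painted spot of the ware board and let go of it. Then slide the board (it has a yellow grip block) with the beaker on it under the slatted shelf of the drying rack until the board is fully home against the end stop, without knocking the beaker against the rack. Last, swing the red-pegged latch fully across the entrance behind the grip block, and leave the blue beaker, the jar and the brush where they are.

Things in the scene. Friction and masses are not known exactly. Their poses are not given: they have to be found in the camera images.
- rack: Fixed wooden drying rack. Origin on the table under the shelf; x across the channel, y the way the board slides in. Slatted shelf on four posts: x -100 to 100, y -38 to 108, underside 112 and top 136 above the table. The board fully home has its origin at x 0, y -20 of the rack and the rack's yaw
- rack_mouth (a point): Middle of the channel's mouth, on the table, at x 0, y -60 of the rack: from here to y 90 guide battens 22 high leave a channel 130 wide; before it, flared lips widen it to about 165 at y -110
- rack_stop (a point): Middle of the end stop's face, on the table, at x 0, y 90 of the rack; the stop is 22 high
- ware_board: Loose plywood ware board, 120 (x) by 220 (y) by 12 thick, 0.4 kg, lying on the table outside the channel mouth. Origin at the centre of its underside; +y is the end that enters the rack first. A yellow upright grip block near its -y end is 32 (x) by 24 (y), its top 67 above the underside
- board_grip (a point): Centre of the yellow grip block of the board, at x 0, y -95, z 50 of the board
- board_spot (a point): Centre of the dark blue painted round spot, 80 across, on top of the board, at x 0, y 45, z 12 of the board
- beaker: Unglazed bisque beaker, pinkish buff, open at the top, 60 outside diameter (foot 54), 80 tall, wall 4, about 0.2 kg. Origin at the centre of its underside, z up. On the board it passes 20 below the shelf
- latch (a joint): Latch: a dark wooden bar, 16 wide, 26 to 42 above the table, on an upright hinge. 0 = fully closed: across the entrance, pointing to the rack's -x, just behind the grip block of a board that is home. It starts open at 1.35 to 1.65 rad, pointing to the rack's -y. Counter-clockwise from above is opening; it stays where left
- latch_peg (a point): Point on the axis of the upright red peg at the free end of the latch bar, 64 above the table. Peg 16 diameter, standing from 42 to 85 above the table, 155 from the hinge axis
- latch_pivot (a point): Point on the latch's upright hinge axis, 26 above the table, at x 105, y -145 of the rack; rack fixed block under it 30 by 34
- glazed_beaker: Bystander: glossy blue glazed beaker of the same size as the unglazed one; origin at the centre of its underside
- glaze_jar: Bystander: closed glaze jar, 64 diameter, 90 tall; origin at the centre of its underside
- brush: Bystander: a brush lying on the table along its own x, about 200 long; origin at its underside
There are look-alikes about, which are no part of the job. Leave any orange or purple look-alike of the beaker alone.

How it is judged:
By the outcome, as a careful person would: the job done as asked, in the order asked, and still so for the second after the job is handed in, with the robot touching nothing.
It also fails if it takes over 72 s, if anything falls off the work surface, if the arm or the gripper's body presses on something with over 40 N, if the wrist force passes 120 N, or if a joint passes its speed limit or range.

ROBOT

A 6-joint arm with a two-finger parallel gripper is mounted at the origin on the work surface. World frame = base frame: x ahead of the robot, y to its left, z up, the work surface at z = 0. Lengths are in m, angles in rad, forces in N, time in s.
With the tool pointing down it reaches from about 0.375 to 0.975 m from the base axis. Payload 3.8 kg.
Tool frame: the origin (TCP) lies on the centre line of the jaws, within the pads' length; the fingertips stand 8 mm ahead of it and the grasp point (between the pads) lies 11 mm behind it; z points along the fingers, y is the line along which they close (so a half turn about z gives the same grasp; the last joint's range is limited). The gripper opens to 85 mm and grips with 20 to 120 N. Pads are 22 mm wide; open, the fingers measure 114 mm over their backs; the gripper's body (76 mm by 85 mm) begins 54 mm behind the grasp point. The pads swing forward as they close: fully open they stand 13 mm farther back than shut.
Start: joints at [1.258, 0.264, 1.604, -0, 1.274, -0.037], TCP at [0.184, 0.649, 0.239] pointing down, gripper open.
Joint ranges: [-2.63, 2.63], [-0.94, 2.18], [0.31, 2.57], [-1.31, 4.45], [0, 2.66], [-2.55, 2.55]. Speed limits (rad/s): [2.57, 2.57, 3.14, 3.14, 3.14, 3.14].

INTERFACE

Orientations are given as a rotation vector (axis times angle).
In Python, from cell import arm gives the robot as it stands. The module is installed in compiled form; this text tells all that it offers.
- The arm moves only by the tool servo_tool, never from a script. Its arguments are lists of equal length, an entry for each row: "xyz": the shift along the tool's x, y, z normalised to -1 to 1, where 1 is 0.04 m, a list of three; "twist": the turn, a rotation vector about the tool's x, y, z normalised to -1 to 1, where 1 is 90 degrees, a list of three; "grip": the closure, from 0 (fully open) to 1 (shut). In form: {"xyz": [[dx, dy, dz], ...], "twist": [[ax, ay, az], ...], "grip": [grip, ...]}. A call has 1 to 8 rows; each row shifts and turns the commanded pose from where the row before left it, along the tool's axes as they then stand; what a row does not reach is not made up. A row lasts 1/8 s, in which the tool goes at most 62.5 mm and 10.7 degrees, less where a joint would pass 70% of its speed; a pose out of reach is approached as far as the arm can. A call with a number of a shift or a turn outside -1 to 1 is refused whole. A call with a gripper value outside its range is refused whole. The fingers move at their own pace and stop on an object; "force" is the grip in N (left out, the last holds). Time passes only in rows, so rows that do not move let the fingers close. It gives the time, the measured TCP pose, the force, the opening and the grip force at its end, in the units of the state.
- arm.observe(): the state, without advancing time (a new reading comes with each control period).
- arm.camera(name): name is "scene" or "top" or "wrist"; returns (picture, depth): 420x560x3 uint8, red, green, blue; 420x560 float32, m along the optical axis (not along the pixel's ray), 0 where there is no reading.
- arm.camera_info(name): a dict with "fx", "fy", "cx", "cy" (pixels), "dist_coeffs" ([k1, k2, p1, p2, k3] as OpenCV has them; the pictures are not rectified), "R" (3x3) and "t" (3): a world point X has camera coordinates R X + t; the wrist camera has in their place "mount" (4x4, takes a point from camera to tool coordinates, whose origin is the TCP and whose axes are the flange's). Camera axes: x right, y down, z forward; pixel columns grow to the right and rows downward; lengths in m; the calibration is good to about 2 mm. A picture is of the moment at which its call begins: read the wrist's pose just before it. camera_info takes no time and is no camera call.
- arm.sign_off(): hands the job in; it is judged then, once.
The state is a dict: "time_s": time; "joints": joint angles; "qvel": joint speeds; "tau": joint torques, N m; "tool_pos": TCP position; "tool_rot": TCP orientation; "force": force on the tool from outside, world axes, zero at the start; "moment": the same for the moment, N m; "grip_width": opening from 0.0 (shut) to 1.0 (fully open); "grasp_force": force on a finger pad.
Only numpy, scipy, OpenCV 4.12 (cv2) and the standard library are available. Lean on these libraries where they do the work, as an engineer would, in place of code of your own. Each camera call takes 0.05 s, during which the arm holds its last target. There are 200 camera calls.

## Working session

There is one attempt and no reset: what is moved stays moved. The work goes in short steps, Python scripts to look and compute and a tool call to move; the robot and the scene stay as the last step left them, time stands still between calls to the robot, and variables do not carry over. Pictures are saved under pics/ and viewed, at most 10 in all, crops included, and the job is handed in when it is done.

Besides the shell and the picture viewer there is one more tool, called as name(argument=value, ...) on one line, values as JSON. servo_tool: Moves the arm, as the interface text tells. Its arguments: {"type":"object","properties":{"xyz":{"type":"array"},"twist":{"type":"array"},"grip":{"type":"array"},"force":{"type":"number"}},"required":["xyz","twist","grip"]}

```bash
mkdir -p pics
cat > h.py <<'E'
import numpy as np, cv2, pickle
from cell import arm
from scipy.spatial.transform import Rotation as Ro
def grab(name,fn=None):
    s=arm.observe(); im,d=arm.camera(name); c=arm.camera_info(name)
    if fn: cv2.imwrite('pics/'+fn,im[:,:,::-1])
    if 'mount' in c:
        T=np.eye(4);T[:3,:3]=Ro.from_rotvec(s['tool_rot']).as_matrix();T[:3,3]=s['tool_pos'];T=T@np.array(c['mount'])
    else:
        T=np.eye(4);T[:3,:3]=np.array(c['R']).T;T[:3,3]=-T[:3,:3]@np.array(c['t'])
    K=np.array([[c['fx'],0,c['cx']],[0,c['fy'],c['cy']],[0,0,1.]])
    return im,d,K,np.array(c['dist_coeffs'],float),T
def cloud(v):
    im,d,K,D,T=v;h,w=d.shape
    uv=np.stack(np.meshgrid(np.arange(w),np.arange(h)),-1).reshape(-1,1,2).astype(np.float32)
    n=cv2.undistortPoints(uv,K,D).reshape(h,w,2)
    P=np.concatenate([n,np.ones((h,w,1))],-1)*d[...,None]
    return P@T[:3,:3].T+T[:3,3]
def ray(v,px,z):
    im,d,K,D,T=v
    n=cv2.undistortPoints(np.array(px,np.float32).reshape(-1,1,2),K,D).reshape(-1,2)
    r=np.c_[n,np.ones(len(n))]@T[:3,:3].T
    return T[:3,3]+r*((z-T[2,3])/r[:,2])[:,None]
E
python3 - <<'E'
from h import *
for n in('scene','top'):
    v=grab(n,n+'0.png'); pickle.dump(v,open(n+'.pkl','wb')); print(n,v[4][:3,3].round(3),v[4][:3,2].round(2))
print(arm.observe())
E
```

```text
scene [ 1.067 -0.53   1.154] [-0.37  0.47 -0.8 ]
top [0.403 0.093 1.111] [ 0.16  0.01 -0.99]
{'time_s': 0.1, 'joints': array([ 1.25809558e+00,  2.64688331e-01,  1.60521892e+00,  1.00971891e-05,
        1.27372010e+00, -3.68998231e-02]), 'qvel': array([ 0.00092312, -0.00045306, -0.0029647 , -0.00153215, -0.00191386,
        0.00030601]), 'tau': array([-2.54942597e-05, -5.16705894e+01, -3.68590450e+01, -1.29437090e-04,
        6.27622809e-03,  3.77971190e-06]), 'tool_pos': array([0.18361588, 0.6488809 , 0.23808943]), 'tool_rot': array([-0.43180976, -3.11140674,  0.00314439]), 'force': array([ 0.39431904, -1.22624784,  0.79545251]), 'moment': array([0.0061659 , 0.01155527, 0.02071804]), 'grasp_force': 0.0, 'grip_width': 0.9989200104248936}
```

View pics/scene0.png

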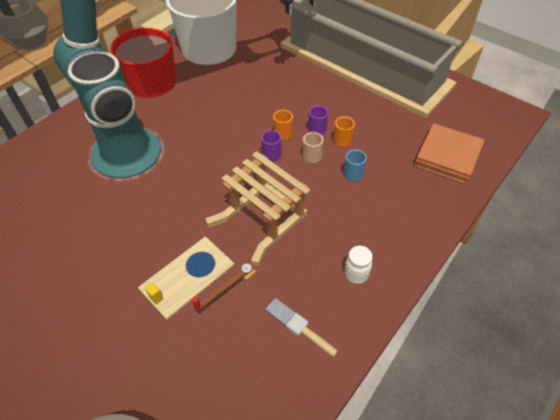

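View pics/top0.png

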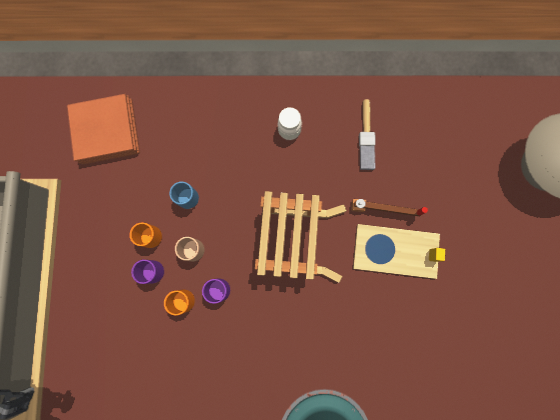

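The top view shows the bisque beaker at (188,248), upright in a cluster. The board is at (397,252) with its spot at (380,249) and grip at (437,255), and the latch runs from pivot (361,203) to peg (424,210). The rack is centred near (290,235). The scene view agrees.

Run:
```python
from h import *
v={n:pickle.load(open(n+'.pkl','rb')) for n in('scene','top')}
def mask(n,lo,hi,box):
    h=cv2.cvtColor(v[n][0],cv2.COLOR_RGB2HSV); m=cv2.inRange(h,lo,hi); o=np.zeros_like(m); x0,y0,x1,y1=box; o[y0:y1,x0:x1]=m[y0:y1,x0:x1]; return o>0
for n in v:
    P=cloud(v[n]); print(n)
    B={'scene':dict(yel=(140,275,170,305),red=(185,290,210,315),spot=(180,245,225,285),bk=(298,130,328,165)),
       'top':dict(yel=(425,240,450,265),red=(412,200,432,220),spot=(360,228,402,270),bk=(172,232,208,265))}[n]
    for k,lo,hi in(('yel',(22,200,100),(33,255,255)),('red',(0,200,110),(5,255,255)),('red2',(174,200,110),(180,255,255)),('spot',(100,100,30),(125,255,255)),('bk',(5,40,90),(20,140,255))):
        m=mask(n,lo,hi,B[k.rstrip('2')])&(v[n][1]>0)
        if m.sum()<4: print(k,m.sum());continue
        q=P[m]; zt=np.percentile(q[:,2],97)
        t=q[q[:,2]>zt-.006]; r,c=np.nonzero(m)
        print(k,m.sum(),'px',c.mean().round(1),r.mean().round(1),'zt',zt.round(3),'topmean',t.mean(0).round(4),'mid',((t.min(0)+t.max(0))/2).round(4),'ext',np.ptp(t,axis=0).round(3))
P=cloud(v['top']);im=v['top'][0];Z=P[...,2]
# generic heights
h=cv2.cvtColor(im,cv2.COLOR_RGB2HSV)
sh=(abs(Z-.136)<.008);sh[:, :250]=0;sh[:,330:]=0;sh[:185]=0;sh[285:]=0
print('shelf',sh.sum(),cv2.minAreaRect(P[sh][:,:2].astype(np.float32)))
bd=(abs(Z-.012)<.006)&(h[...,2]>120);bd[:,:350]=0;bd[:,445:]=0;bd[:220]=0;bd[285:]=0
print('board',bd.sum(),cv2.minAreaRect(P[bd][:,:2].astype(np.float32)))
c=np.argwhere(bd)[:,::-1]; r=cv2.boxPoints(cv2.minAreaRect(c.astype(np.float32)));print(r.round(1),ray(v['top'],r,.012).round(4))
# cluster tops
m=((Z>.07)&(Z<.095)).astype(np.uint8); m[:,:110]=0;m[:,240:]=0;m[:170]=0;m[330:]=0
n,l,s,ce=cv2.connectedComponentsWithStats(m)
for i in range(1,n):
    if s[i,4]>40:
        q=P[l==i];print(ce[i].round(),s[i,4],((q.min(0)+q.max(0))/2).round(4),np.ptp(q,axis=0).round(3))
```

```text
scene
yel 154 px 153.7 292.9 zt 0.069 topmean [ 0.4586 -0.2913  0.0666] mid [ 0.4588 -0.2919  0.0676] ext [0.029 0.022 0.007]
red 40 px 195.9 302.7 zt 0.087 topmean [ 0.568  -0.2511  0.0849] mid [ 0.5679 -0.2513  0.0853] ext [0.009 0.01  0.006]
red2 0
spot 503 px 200.0 264.1 zt 0.016 topmean [ 0.4732 -0.1517  0.0129] mid [ 0.4733 -0.1504  0.0156] ext [0.07  0.073 0.01 ]
bk 968 px 312.1 148.2 zt 0.08 topmean [0.4701 0.344  0.0782] mid [0.4705 0.3448 0.0792] ext [0.059 0.065 0.01 ]
top
yel 162 px 437.4 254.3 zt 0.073 topmean [ 0.4541 -0.2889  0.0695] mid [ 0.4542 -0.2885  0.07  ] ext [0.03  0.024 0.007]
red 24 px 424.0 209.5 zt 0.09 topmean [ 0.5642 -0.2492  0.0877] mid [ 0.5643 -0.2494  0.0875] ext [0.013 0.012 0.006]
red2 0
spot 647 px 380.1 248.9 zt 0.018 topmean [ 0.4707 -0.1531  0.0146] mid [ 0.4702 -0.1521  0.0159] ext [0.074 0.075 0.009]
bk 1095 px 189.7 246.9 zt 0.083 topmean [0.4672 0.3441 0.0813] mid [0.4668 0.3441 0.0815] ext [0.057 0.058 0.009]
shelf 3098 ((0.4975427985191345, 0.09108633548021317), (0.14539289474487305, 0.2002466470003128), 85.31353759765625)
board 3640 ((0.4627155065536499, -0.19916553795337677), (0.24472974240779877, 0.1668224036693573), 88.19416046142578)
[[350.8 282.6]
 [351.9 219.6]
 [445.  221.2]
 [443.9 284.2]] [[ 0.3824 -0.0732  0.012 ]
 [ 0.5485 -0.0801  0.012 ]
 [ 0.5443 -0.329   0.012 ]
 [ 0.3784 -0.3163  0.012 ]]
[181. 193.] 158 [0.6077 0.3646 0.078 ] [0.057 0.06  0.016]
[141. 234.] 180 [0.504  0.46   0.0778] [0.058 0.06  0.015]
[186. 248.] 153 [0.4668 0.3439 0.078 ] [0.057 0.058 0.016]
[143. 272.] 177 [0.41   0.4496 0.0784] [0.057 0.059 0.017]
[214. 291.] 156 [0.3631 0.273  0.0785] [0.058 0.058 0.016]
[176. 303.] 172 [0.3353 0.3654 0.0786] [0.06  0.058 0.017]
```

Run:
```python
from h import *
a=pickle.load(open('top.pkl','rb'))[0]; c=cv2.resize(a[180:320,120:450],None,fx=2.4,fy=2.4,interpolation=2)
cv2.imwrite('pics/crop.png',c[:,:,::-1])
```

```text
(no output)
```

View pics/crop.png

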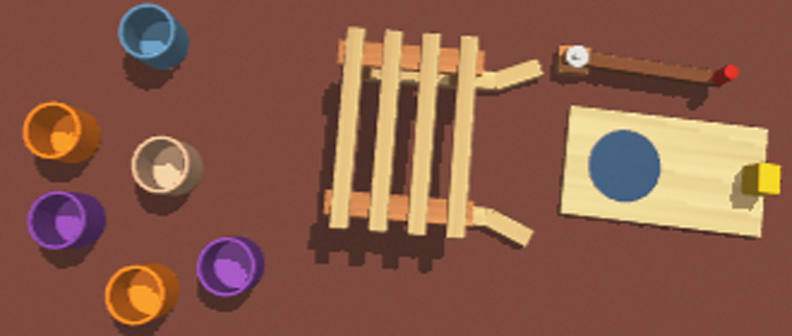

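The crop confirms the layout: beaker, board, rack and latch, with the latch open and its peg at crop (730,73). Next I fit the rack yaw from both views and turn the wrist.

Run:
```python
from h import *
for n,box in(('top',(250,185,330,285)),('scene',(205,145,320,240))):
    v=pickle.load(open(n+'.pkl','rb'));P=cloud(v);Z=P[...,2]
    m=np.zeros(Z.shape,bool);x0,y0,x1,y1=box;m[y0:y1,x0:x1]=True
    m&=(Z>.126)&(Z<.148)&(P[...,1]<.2)&(P[...,1]>-.05)
    q=P[m];print(n,m.sum(),'z',np.median(q[:,2]).round(4),[np.round(a,4) for a in cv2.minAreaRect(q[:,:2].astype(np.float32))])
    nl,l,s,ce=cv2.connectedComponentsWithStats(m.astype(np.uint8))
    for i in range(1,nl):
        if s[i,4]>150:
            w=P[l==i][:,:2];vv=np.linalg.svd(w-w.mean(0),full_matrices=False)[2][0]
            print(s[i,4],w.mean(0).round(4),np.degrees(np.arctan(vv[1]/vv[0])).round(2),np.ptp(w,axis=0).round(3))
    # pivot white cap
    hsv=cv2.cvtColor(v[0],cv2.COLOR_RGB2HSV)
    bx={'top':(350,195,372,215),'scene':(238,260,258,277)}[n]
    m=np.zeros(Z.shape,bool);m[bx[1]:bx[3],bx[0]:bx[2]]=True;m&=(hsv[...,1]<70)&(hsv[...,2]>120)
    print('pivot',m.sum(),P[m].mean(0).round(4))
    bm=np.zeros(Z.shape,bool);bx={'top':(345,215,445,285),'scene':(130,230,240,320)}[n]
    bm[bx[1]:bx[3],bx[0]:bx[2]]=True;bm&=(hsv[...,0]>15)&(hsv[...,0]<32)&(hsv[...,1]<165)&(hsv[...,1]>40)&(hsv[...,2]>150)
    print('board',bm.sum(),[np.round(a,4) for a in cv2.minAreaRect(P[bm][:,:2].astype(np.float32))])
```

```text
top 3181 z 0.1372 [array([0.4975, 0.0911]), array([0.1456, 0.2002]), np.float64(85.2638)]
3181 [0.4956 0.0912] -4.32 [0.209 0.158]
pivot 68 [ 0.5874 -0.0968  0.0473]
board 2905 [array([ 0.4674, -0.1089]), array([0.4016, 0.1379]), np.float64(88.7266)]
scene 2126 z 0.1348 [array([0.4997, 0.0911]), array([0.1471, 0.2008]), np.float64(85.4513)]
2126 [0.5034 0.0879] -3.83 [0.208 0.16 ]
pivot 83 [ 0.5858 -0.0938  0.0386]
board 2873 [array([ 0.7448, -0.2901]), array([0.242 , 0.7656]), np.float64(70.9083)]
```

servo_tool(xyz=[[0, 0, 0], [0, 0, 0], [0, 0, 0], [0, 0, 0], [0, 0, 0], [0, 0, 0], [0, 0, 0], [0, 0, 0]], twist=[[0, 0, 0.117], [0, 0, 0.117], [0, 0, 0.117], [0, 0, 0.117], [0, 0, 0.117], [0, 0, 0.117], [0, 0, 0.117], [0, 0, 0]], grip=[0, 0, 0, 0, 0, 0, 0, 0])

```text
time_s: 1.1
tool_pos: [0.1837, 0.6491, 0.2386]
tool_rot: [2.209, 2.233, -0.002]
force: [0.4, -0.5, -0.3]
grip_width: 0.998
grasp_force: 0.0
```

servo_tool(xyz=[[-0.95, 0.89, 0], [-0.95, 0.89, 0], [-0.95, 0.89, 0], [-0.95, 0.89, 0], [-0.95, 0.89, 0], [-0.95, 0.89, 0], [-0.95, 0.89, 0], [-0.95, 0.89, 0]], twist=[[0, 0, 0], [0, 0, 0], [0, 0, 0], [0, 0, 0], [0, 0, 0], [0, 0, 0], [0, 0, 0], [0, 0, 0]], grip=[0, 0, 0, 0, 0, 0, 0, 0])

```text
time_s: 2.1
tool_pos: [0.4721, 0.3465, 0.2392]
tool_rot: [-2.207, -2.235, -0.0]
force: [1.1, 1.1, -0.1]
grip_width: 1.0
grasp_force: 0.0
```

Run:
```python
from h import *
s=arm.observe();print(s['tool_pos'],s['tool_rot'],s['joints'].round(2))
v=grab('wrist','w1.png');P=cloud(v);Z=P[...,2]
m=(Z>.074)&(Z<.088)&(np.hypot(P[...,0]-.469,P[...,1]-.344)<.045)
q=P[m];print(m.sum(),((q.min(0)+q.max(0))/2).round(4),np.ptp(q,axis=0).round(4),cv2.minEnclosingCircle(q[:,:2].astype(np.float32)))
```

```text
[0.47205774 0.34652895 0.23918503] [-2.20734042e+00 -2.23538090e+00 -4.49583517e-05] [0.59 0.1  1.8  0.   1.24 0.58]
1263 [0.4672 0.3458 0.0782] [0.0595 0.0593 0.0084] ((0.46717819571495056, 0.34562575817108154), 0.030041638761758804)
```

View pics/w1.png

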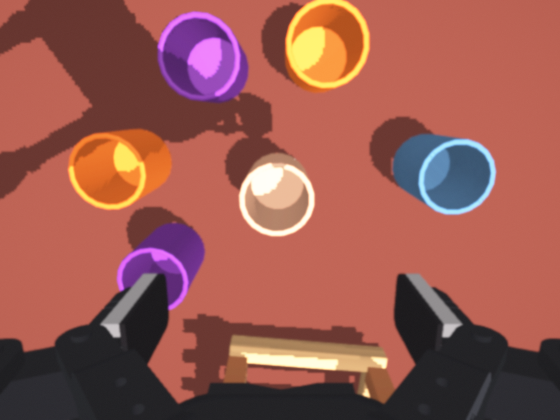

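The wrist view shows the bisque rim centred at about (277,198) between the open fingers, with the neighbours clear of the finger paths. I'll descend, then grip.

servo_tool(xyz=[[-0.03, -0.1, 0.9], [0, 0, 0.9], [0, 0, 0.9], [0, 0, 0.9], [0, 0, 0.8], [0, 0, 0.45], [0, 0, 0], [0, 0, 0]], twist=[[0, 0, 0], [0, 0, 0], [0, 0, 0], [0, 0, 0], [0, 0, 0], [0, 0, 0], [0, 0, 0], [0, 0, 0]], grip=[0, 0, 0, 0, 0, 0, 0, 0], force=30)

```text
time_s: 3.15
tool_pos: [0.4681, 0.3474, 0.0466]
tool_rot: [2.211, 2.231, 0.003]
force: [0.9, 0.8, -0.4]
grip_width: 1.004
grasp_force: 0.0
```

servo_tool(xyz=[[0, 0, 0], [0, 0, 0], [0, 0, 0], [0, 0, 0], [0, 0, 0], [0, 0, 0]], twist=[[0, 0, 0], [0, 0, 0], [0, 0, 0], [0, 0, 0], [0, 0, 0], [0, 0, 0]], grip=[0.5, 0.5, 0.5, 0.5, 0.5, 0.5], force=30)

```text
time_s: 3.9
tool_pos: [0.4684, 0.3474, 0.047]
tool_rot: [2.212, 2.231, 0.004]
force: [0.3, -0.1, 6.5]
grip_width: 0.698
grasp_force: 32.2
```

servo_tool(xyz=[[0, 0, -0.3], [0, 0, -0.8], [0, 0, -1], [0, 0, -1], [0, 0, -1], [0, 0, -0.4], [0, 0, 0]], twist=[[0, 0, 0], [0, 0, 0], [0, 0, 0], [0, 0, 0], [0, 0, 0], [0, 0, 0], [0, 0, 0]], grip=[0.5, 0.5, 0.5, 0.5, 0.5, 0.5, 0.5])

```text
time_s: 4.78
tool_pos: [0.4676, 0.347, 0.2262]
tool_rot: [2.212, 2.231, 0.003]
force: [-0.3, 0.2, -2.4]
grip_width: 0.693
grasp_force: 33.2
```

```bash
cat > rim.py <<'E'
from h import *
s=arm.observe();p=s['tool_pos'];print(p,s['force'],s['grip_width'],s['grasp_force'])
v=grab('wrist','w2.png');P=cloud(v);zt=p[2]+.033
m=(abs(P[...,2]-zt)<.012)&(np.hypot(P[...,0]-p[0],P[...,1]-p[1])<.045)
h=cv2.cvtColor(v[0],cv2.COLOR_RGB2HSV);m&=(h[...,1]>40)&(h[...,2]>90)
q=P[m];print(m.sum(),((q.min(0)+q.max(0))/2).round(4),np.ptp(q,axis=0).round(4),np.linalg.lstsq(np.c_[q[:,:2],np.ones(len(q))],q[:,2],rcond=None)[0].round(3))
E
python3 rim.py
```

```text
[0.46759808 0.34696288 0.22622838] [-0.34653284  0.21686598 -2.40925664] 0.693276254817559 33.18527268245816
8782 [0.4674 0.3472 0.2592] [0.0857 0.0561 0.024 ] [-0.002  0.067  0.234]
```

servo_tool(xyz=[[-0.4, 0, 0], [-0.8, 0, 0], [-1, 0, 0], [-1, 0, 0], [-1, 0, 0], [-1, 0, 0], [-1, 0, 0], [-1, 0, 0]], twist=[[0, 0, 0], [0, 0, 0], [0, 0, 0], [0, 0, 0], [0, 0, 0], [0, 0, 0], [0, 0, 0], [0, 0, 0]], grip=[0.5, 0.5, 0.5, 0.5, 0.5, 0.5, 0.5, 0.5])

```text
time_s: 5.82
tool_pos: [0.4678, 0.0565, 0.2232]
tool_rot: [-2.211, -2.229, 0.005]
force: [0.2, -0.8, -2.0]
grip_width: 0.694
grasp_force: 33.1
```

servo_tool(xyz=[[-1, 0, 0], [-1, 0, 0], [-1, 0, 0], [-1, 0, 0], [-0.8, 0, 0], [-0.4, 0, 0], [0, 0, 0], [0, 0, 0]], twist=[[0, 0, 0], [0, 0, 0], [0, 0, 0], [0, 0, 0], [0, 0, 0], [0, 0, 0], [0, 0, 0], [0, 0, 0]], grip=[0.5, 0.5, 0.5, 0.5, 0.5, 0.5, 0.5, 0.5])

```text
time_s: 6.82
tool_pos: [0.471, -0.1484, 0.2247]
tool_rot: [-2.211, -2.23, 0.0]
force: [0.5, 0.6, -1.8]
grip_width: 0.694
grasp_force: 33.2
```

Run:
```python
from h import *
s=arm.observe();print(s['tool_pos'],s['joints'].round(2))
v=grab('wrist','w3.png');P=cloud(v);h=cv2.cvtColor(v[0],cv2.COLOR_RGB2HSV)
for k,lo,hi,z in(('spot',(100,100,30),(125,255,255),.012),('yel',(22,200,100),(33,255,255),.067)):
    m=(cv2.inRange(h,lo,hi)>0)&(abs(P[...,2]-z)<.008); q=P[m]
    if len(q): print(k,m.sum(),((q.min(0)+q.max(0))/2).round(4),np.ptp(q,axis=0).round(4))
```

```text
[ 0.47101693 -0.14841637  0.22474064] [-0.36 -0.07  2.    0.    1.22 -0.37]
spot 3654 [ 0.4707 -0.1397  0.0132] [0.0764 0.0558 0.0052]
```

View pics/w3.png

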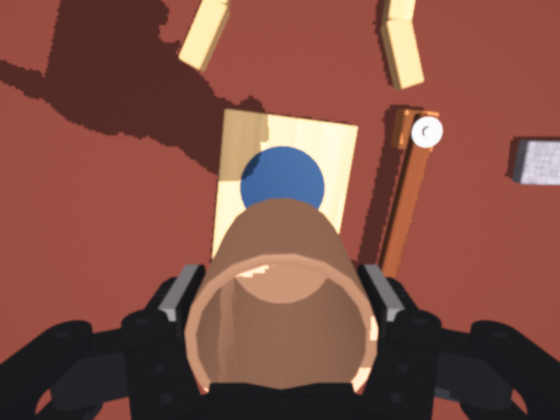

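The wrist view shows the beaker held upright over the board. The visible part of the spot is centred at about (283,185) in x, so the spot sits at (0.471, -0.151). I'll lower the beaker onto it.

servo_tool(xyz=[[-0.07, 0, 0.5], [0, 0, 0.9], [0, 0, 0.9], [0, 0, 0.8], [0, 0, 0.5], [0, 0, 0.3], [0, 0, 0.15], [0, 0, 0]], twist=[[0, 0, 0], [0, 0, 0], [0, 0, 0], [0, 0, 0], [0, 0, 0], [0, 0, 0], [0, 0, 0], [0, 0, 0]], grip=[0.5, 0.5, 0.5, 0.5, 0.5, 0.5, 0.5, 0.5])

```text
time_s: 7.88
tool_pos: [0.4718, -0.1519, 0.0635]
tool_rot: [2.211, 2.231, 0.0]
force: [-0.0, 0.6, -1.9]
grip_width: 0.698
grasp_force: 33.1
```

servo_tool(xyz=[[0, 0, 0.03], [0, 0, 0], [0, 0, 0]], twist=[[0, 0, 0], [0, 0, 0], [0, 0, 0]], grip=[0.5, 0.5, 0.5])

```text
time_s: 8.25
tool_pos: [0.4718, -0.1523, 0.0625]
tool_rot: [2.212, 2.23, 0.001]
force: [-0.5, 0.0, -1.9]
grip_width: 0.697
grasp_force: 33.1
```

Still carrying, so I go down in small steps until there is contact.

servo_tool(xyz=[[0, 0, 0.04], [0, 0, 0.03], [0, 0, 0], [0, 0, 0]], twist=[[0, 0, 0], [0, 0, 0], [0, 0, 0], [0, 0, 0]], grip=[0.5, 0.5, 0.5, 0.5])

```text
time_s: 8.75
tool_pos: [0.4714, -0.1521, 0.0592]
tool_rot: [-2.212, -2.231, 0.0]
force: [-0.7, 0.5, -2.9]
grip_width: 0.698
grasp_force: 33.2
```

servo_tool(xyz=[[0, 0, 0.03], [0, 0, 0], [0, 0, 0]], twist=[[0, 0, 0], [0, 0, 0], [0, 0, 0]], grip=[0.5, 0.5, 0.5])

```text
time_s: 9.12
tool_pos: [0.4716, -0.1522, 0.059]
tool_rot: [2.212, 2.231, -0.0]
force: [-2.9, 1.1, 4.6]
grip_width: 0.7
grasp_force: 33.7
```

Contact. Release and rise.

servo_tool(xyz=[[0, 0, 0], [0, 0, 0], [0, 0, 0], [0, 0, 0], [0, 0, -0.3], [0, 0, -0.9], [0, 0, -1], [0, 0, -1]], twist=[[0, 0, 0], [0, 0, 0], [0, 0, 0], [0, 0, 0], [0, 0, 0], [0, 0, 0], [0, 0, 0], [0, 0, 0]], grip=[0, 0, 0, 0, 0, 0, 0, 0])

```text
time_s: 10.12
tool_pos: [0.4715, -0.1521, 0.1881]
tool_rot: [2.211, 2.23, 0.0]
force: [0.2, -0.2, -0.1]
grip_width: 0.999
grasp_force: 0.0
```

servo_tool(xyz=[[-0.5, 0, -0.5], [-1, 0, 0], [-0.9, 0, 0], [-0.6, 0, 0], [-0.4, 0, 0], [0, 0, 0], [0, 0, 0]], twist=[[0, 0, 0.03], [0, 0, 0.03], [0, 0, 0], [0, 0, 0], [0, 0, 0], [0, 0, 0], [0, 0, 0]], grip=[0, 0, 0, 0, 0, 0, 0])

```text
time_s: 11.0
tool_pos: [0.4636, -0.2871, 0.2061]
tool_rot: [-2.314, -2.124, -0.001]
force: [0.4, 0.2, -1.1]
grip_width: 1.003
grasp_force: 0.0
```

```bash
cat > look.py <<'E'
from h import *
import sys
s=arm.observe();print(s['tool_pos'],s['tool_rot'],s['force'],s['joints'].round(2))
for n in('top','scene','wrist'):
    v=grab(n,sys.argv[1]+n+'.png');P=cloud(v);h=cv2.cvtColor(v[0],cv2.COLOR_RGB2HSV);X,Y,Z=P[...,0],P[...,1],P[...,2]
    for k,lo,hi,z0,z1 in(('spot',(100,100,30),(125,255,255),.006,.02),('yel',(22,200,100),(33,255,255),.06,.078),('red',(0,200,90),(6,255,255),.078,.096),('bk',(5,40,90),(20,150,255),.084,.102)):
        m=(cv2.inRange(h,lo,hi)>0)&(Z>z0)&(Z<z1)&(X>.35)&(X<.62)&(Y<(.3 if k=='bk' else .03)); 
        if k=='bk': m&=(abs(X-.48)<.06)
        q=P[m]
        if len(q)>5: print(n,k,m.sum(),'mid',((q.min(0)+q.max(0))/2).round(4),'mean',q.mean(0).round(4),'ext',np.ptp(q,axis=0).round(3))
E
python3 look.py a
```

```text
[ 0.46356921 -0.28707811  0.20613242] [-2.31405063e+00 -2.12408040e+00 -5.65931500e-04] [ 0.3587286   0.22307955 -1.05738281] [-0.6   0.04  1.92  0.    1.18 -0.52]
top spot 172 mid [ 0.4702 -0.1449  0.0142] mean [ 0.4663 -0.1349  0.0142] ext [0.074 0.06  0.011]
top yel 117 mid [ 0.4543 -0.2888  0.0672] mean [ 0.4539 -0.2887  0.0688] ext [0.03  0.025 0.012]
top red 25 mid [ 0.5644 -0.2497  0.0873] mean [ 0.564  -0.2495  0.0864] ext [0.013 0.011 0.007]
top bk 151 mid [ 0.4714 -0.1543  0.0908] mean [ 0.471  -0.1551  0.0924] ext [0.057 0.059 0.013]
scene spot 80 mid [ 0.4841 -0.1504  0.0115] mean [ 0.4926 -0.1494  0.0119] ext [0.049 0.072 0.01 ]
scene yel 86 mid [ 0.4582 -0.2917  0.0669] mean [ 0.4598 -0.2919  0.066 ] ext [0.029 0.022 0.013]
scene red 18 mid [ 0.567  -0.2509  0.0826] mean [ 0.5682 -0.2508  0.0838] ext [0.01  0.012 0.009]
scene bk 186 mid [ 0.464  -0.0123  0.0928] mean [ 0.4692 -0.1256  0.0907] ext [0.08  0.346 0.017]
wrist spot 969 mid [ 0.4705 -0.1671  0.0128] mean [ 0.4697 -0.1731  0.013 ] ext [0.077 0.043 0.004]
wrist red 453 mid [ 0.5637 -0.2489  0.083 ] mean [ 0.5629 -0.2486  0.0849] ext [0.014 0.014 0.009]
wrist bk 1130 mid [ 0.4702 -0.1682  0.0896] mean [ 0.4689 -0.1729  0.0918] ext [0.059 0.031 0.011]
```

View pics/awrist.png

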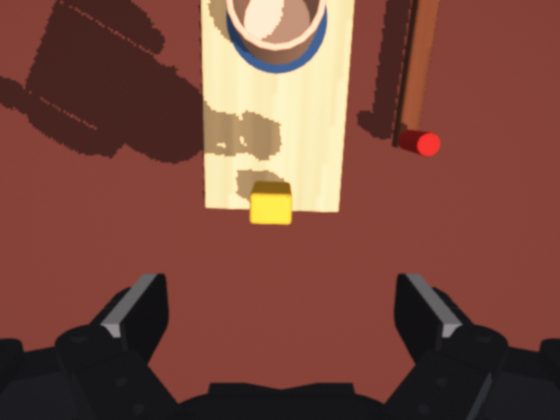

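The wrist view shows the beaker standing inside the spot near (277,20), the yellow block at (271,203) and the peg at (427,145). I'll descend onto the block and grip it.

servo_tool(xyz=[[-0.1, -0.17, 0.5], [0, 0, 0.9], [0, 0, 0.9], [0, 0, 0.9], [0, 0, 0.6], [0, 0, 0.2], [0, 0, 0], [0, 0, 0]], twist=[[0, 0, 0.01], [0, 0, 0], [0, 0, 0], [0, 0, 0], [0, 0, 0], [0, 0, 0], [0, 0, 0], [0, 0, 0]], grip=[0, 0, 0, 0, 0, 0, 0, 0])

```text
time_s: 12.15
tool_pos: [0.4575, -0.2917, 0.0475]
tool_rot: [2.329, 2.105, 0.001]
force: [-0.4, -0.1, 0.8]
grip_width: 1.0
grasp_force: 0.0
```

servo_tool(xyz=[[0, 0, 0], [0, 0, 0], [0, 0, 0], [0, 0, 0], [0, 0, 0], [0, 0, 0], [0, 0, 0], [0, 0, 0]], twist=[[0, 0, 0], [0, 0, 0], [0, 0, 0], [0, 0, 0], [0, 0, 0], [0, 0, 0], [0, 0, 0], [0, 0, 0]], grip=[0.2, 0.4, 0.5, 0.55, 0.6, 0.65, 0.7, 0.7], force=40)

```text
time_s: 13.15
tool_pos: [0.4564, -0.2912, 0.0462]
tool_rot: [-2.331, -2.106, 0.0]
force: [-0.5, -0.6, 3.1]
grip_width: 0.368
grasp_force: 41.2
```

```bash
python3 look.py b
```

```text
[ 0.45637412 -0.29120846  0.0461757 ] [-2.33104382e+00 -2.10593931e+00  2.44066332e-04] [-0.50712706 -0.63450109  3.14277079] [-0.61  0.21  2.06 -0.    0.87 -0.51]
top spot 171 mid [ 0.4702 -0.1448  0.0133] mean [ 0.4668 -0.1353  0.0142] ext [0.074 0.06  0.012]
top yel 63 mid [ 0.4556 -0.2847  0.0688] mean [ 0.4562 -0.284   0.0684] ext [0.028 0.016 0.01 ]
top red 24 mid [ 0.5643 -0.25    0.0866] mean [ 0.5642 -0.2495  0.0868] ext [0.013 0.011 0.008]
top bk 148 mid [ 0.4714 -0.2043  0.0908] mean [ 0.4716 -0.1562  0.0923] ext [0.057 0.159 0.014]
scene spot 79 mid [ 0.4866 -0.15    0.0113] mean [ 0.4936 -0.149   0.0116] ext [0.042 0.071 0.01 ]
scene red 16 mid [ 0.5686 -0.2518  0.0836] mean [ 0.5693 -0.2519  0.0839] ext [0.011 0.009 0.009]
scene bk 199 mid [ 0.4653 -0.067   0.093 ] mean [ 0.4691 -0.1249  0.0904] ext [0.088 0.452 0.018]
wrist spot 1631 mid [ 0.4678 -0.1848  0.0129] mean [ 0.4673 -0.185   0.013 ] ext [0.045 0.01  0.005]
```

Gripped (31 mm opening). In the rack frame the block is at (-11, -350) mm with a relative yaw of about -1.3°. I'll line it up first while approaching the lips.

servo_tool(xyz=[[0.08, 0.03, 0], [0.14, 0.035, 0], [0.16, 0.035, 0], [0.16, 0.035, 0], [0.16, 0.035, 0], [0.16, 0.035, 0], [0.14, 0.035, 0], [0.1, 0.02, 0]], twist=[[0, 0, -0.002], [0, 0, -0.002], [0, 0, -0.002], [0, 0, -0.002], [0, 0, -0.002], [0, 0, -0.002], [0, 0, -0.002], [0, 0, -0.001]], grip=[0.7, 0.7, 0.7, 0.7, 0.7, 0.7, 0.7, 0.7])

```text
time_s: 14.3
tool_pos: [0.4709, -0.248, 0.0462]
tool_rot: [2.306, 2.134, -0.0]
force: [-0.2, -3.4, 2.1]
grip_width: 0.367
grasp_force: 41.0
```

```bash
cat > rk.py <<'E'
from h import *
s=arm.observe();a=np.radians(-4.6);u=np.array([np.cos(a),np.sin(a)]);w=np.array([-u[1],u[0]])
d=s['tool_pos'][:2]-np.array([.4958,.0562]);ty=Ro.from_rotvec(s['tool_rot']).as_matrix()[:,1]
print('rack mm',(d@u*1e3).round(1),(d@w*1e3).round(1),'yaw rel deg',(np.degrees(np.arctan2(ty[1],ty[0]))+4.6).round(2),s['tool_pos'],s['force'],s['grip_width'],s['grasp_force'])
E
python3 rk.py
python3 - <<'E'
from h import *
# measure board vs battens: wrist view
v=grab('top','c.png');c=cv2.resize(v[0][180:300,230:470],None,fx=3,fy=3,interpolation=2);cv2.imwrite('pics/c1.png',c[:,:,::-1])
E
```

```text
rack mm -0.4 -305.2 yaw rel deg 0.16 [ 0.47094839 -0.24799392  0.04617645] [-0.21352188 -3.37492959  2.12774369] 0.36684471039734934 41.03900671005249
```

View pics/c1.png

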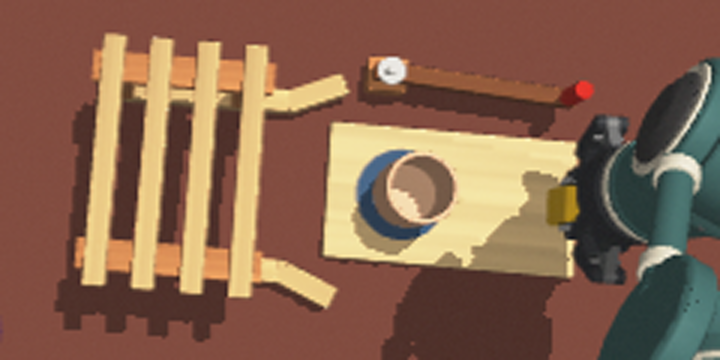

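The crop shows the board lined up with the channel mouth and the beaker on its spot. I'll slide it in, watching the force.

servo_tool(xyz=[[0.1, 0, 0], [0.2, 0, 0], [0.3, 0, 0], [0.35, 0, 0], [0.35, 0, 0], [0.35, 0, 0], [0.25, 0, 0], [0.15, 0, 0]], twist=[[0, 0, 0], [0, 0, 0], [0, 0, 0], [0, 0, 0], [0, 0, 0], [0, 0, 0], [0, 0, 0], [0, 0, 0]], grip=[0.7, 0.7, 0.7, 0.7, 0.7, 0.7, 0.7, 0.7])

```text
time_s: 15.35
tool_pos: [0.4772, -0.1659, 0.0462]
tool_rot: [2.305, 2.134, -0.0]
force: [-1.4, -5.9, 2.1]
grip_width: 0.368
grasp_force: 41.2
```

```bash
python3 rk.py
```

```text
rack mm -0.7 -222.8 yaw rel deg 0.18 [ 0.47723113 -0.16585683  0.04617107] [-1.35207485 -5.94965477  2.13688547] 0.36779486634017494 41.244733929634094
```

servo_tool(xyz=[[0.1, 0, 0], [0.25, 0, 0], [0.35, 0, 0], [0.4, 0, 0], [0.4, 0, 0], [0.4, 0, 0], [0.3, 0, 0], [0.15, 0, 0]], twist=[[0, 0, 0], [0, 0, 0], [0, 0, 0], [0, 0, 0], [0, 0, 0], [0, 0, 0], [0, 0, 0], [0, 0, 0]], grip=[0.7, 0.7, 0.7, 0.7, 0.7, 0.7, 0.7, 0.7])

```text
time_s: 16.35
tool_pos: [0.4844, -0.0726, 0.0461]
tool_rot: [2.306, 2.134, -0.001]
force: [0.4, -6.0, 4.3]
grip_width: 0.364
grasp_force: 41.4
```

servo_tool(xyz=[[0.05, 0, 0], [0.05, 0, 0], [0.05, 0, 0], [0, 0, 0]], twist=[[0, 0, 0], [0, 0, 0], [0, 0, 0], [0, 0, 0]], grip=[0.7, 0.7, 0.7, 0.7])

```text
time_s: 16.85
tool_pos: [0.4849, -0.0671, 0.0462]
tool_rot: [-2.306, -2.133, 0.0]
force: [0.1, -4.4, 5.0]
grip_width: 0.369
grasp_force: 41.4
```

```bash
python3 rk.py
```

```text
rack mm -1.0 -123.7 yaw rel deg 0.13 [ 0.48490382 -0.06705339  0.04615101] [ 0.14218205 -4.41345511  5.00025213] 0.36940306043777954 41.37757122516632
```

servo_tool(xyz=[[0.05, 0, 0], [0.05, 0, 0], [0.04, 0, 0], [0.03, 0, 0], [0, 0, 0]], twist=[[0, 0, 0], [0, 0, 0], [0, 0, 0], [0, 0, 0], [0, 0, 0]], grip=[0.7, 0.7, 0.7, 0.7, 0.7])

```text
time_s: 17.48
tool_pos: [0.4854, -0.0603, 0.0461]
tool_rot: [2.306, 2.133, -0.0]
force: [-0.7, -5.6, 4.1]
grip_width: 0.369
grasp_force: 41.4
```

servo_tool(xyz=[[0.03, 0, 0], [0.03, 0, 0], [0, 0, 0]], twist=[[0, 0, 0], [0, 0, 0], [0, 0, 0]], grip=[0.7, 0.7, 0.7])

```text
time_s: 17.85
tool_pos: [0.4862, -0.0596, 0.0462]
tool_rot: [2.302, 2.133, -0.002]
force: [1.3, -13.4, 2.2]
grip_width: 0.368
grasp_force: 40.9
```

servo_tool(xyz=[[0.03, 0, 0], [0.03, 0, 0], [0, 0, 0], [0, 0, 0]], twist=[[0, 0, 0], [0, 0, 0], [0, 0, 0], [0, 0, 0]], grip=[0.7, 0.7, 0.7, 0.7])

```text
time_s: 18.35
tool_pos: [0.4868, -0.0594, 0.0467]
tool_rot: [2.299, 2.132, -0.005]
force: [0.8, -21.2, 3.3]
grip_width: 0.367
grasp_force: 41.2
```

```bash
python3 rk.py
```

```text
rack mm 0.3 -115.9 yaw rel deg 0.27 [ 0.48681868 -0.05935192  0.04672251] [  0.78981707 -21.2257128    3.28979965] 0.36728618612987757 41.153823137283325
```

Solid contact at rack y = -116 mm, which is home. Release and rise, then check.

servo_tool(xyz=[[-0.03, 0, 0], [0, 0, 0], [0, 0, 0], [0, 0, 0], [0, 0, 0], [0, 0, -0.3], [0, 0, -0.8], [0, 0, -0.9]], twist=[[0, 0, 0], [0, 0, 0], [0, 0, 0], [0, 0, 0], [0, 0, 0], [0, 0, 0], [0, 0, 0], [0, 0, 0]], grip=[0.7, 0.4, 0.2, 0, 0, 0, 0, 0])

```text
time_s: 19.35
tool_pos: [0.4853, -0.0563, 0.1272]
tool_rot: [-2.306, -2.133, 0.001]
force: [0.3, -0.8, 0.8]
grip_width: 1.003
grasp_force: 0.0
```

servo_tool(xyz=[[-0.5, 0, -0.8], [-1, 0, -0.5], [-1, 0, 0], [-1, 0, 0], [-1, 0, 0], [-1, 0, 0], [-0.5, 0, 0], [0, 0, 0]], twist=[[0, 0, 0], [0, 0, 0], [0, 0, 0], [0, 0, 0], [0, 0, 0], [0, 0, 0], [0, 0, 0], [0, 0, 0]], grip=[0.2, 0.4, 0.6, 0.8, 1, 1, 1, 1])

```text
time_s: 20.35
tool_pos: [0.4671, -0.2965, 0.1786]
tool_rot: [2.308, 2.131, 0.001]
force: [0.4, 1.0, -0.3]
grip_width: 0.004
grasp_force: 0.0
```

```bash
python3 rk.py; python3 look.py d
```

```text
rack mm -0.3 -353.9 yaw rel deg 0.02 [ 0.4670746  -0.29652647  0.17855587] [ 0.43740908  0.97820808 -0.31480656] 0.004171852768557326 0.0
[ 0.4670746  -0.29652647  0.17855587] [2.30820729e+00 2.13080387e+00 6.74534536e-04] [ 0.43740908  0.97820808 -0.31480656] [-0.61  0.08  1.93  0.    1.13 -0.53]
top yel 112 mid [ 0.4854 -0.0582  0.0674] mean [ 0.4853 -0.0578  0.0684] ext [0.028 0.025 0.015]
top red 25 mid [ 0.5643 -0.2495  0.0871] mean [ 0.5639 -0.2494  0.0869] ext [0.013 0.011 0.007]
top bk 81 mid [0.4981 0.0751 0.0914] mean [0.498  0.0733 0.0928] ext [0.057 0.052 0.015]
scene yel 65 mid [ 0.4903 -0.061   0.0655] mean [ 0.4907 -0.0616  0.0658] ext [0.027 0.019 0.011]
scene red 14 mid [ 0.5682 -0.2508  0.0831] mean [ 0.5684 -0.2515  0.0833] ext [0.013 0.008 0.01 ]
scene bk 63 mid [0.4767 0.0962 0.0936] mean [0.4707 0.0809 0.0918] ext [0.106 0.125 0.017]
wrist red 105 mid [ 0.5592 -0.2484  0.0815] mean [ 0.5579 -0.2478  0.0819] ext [0.006 0.013 0.007]
```

View pics/dwrist.png

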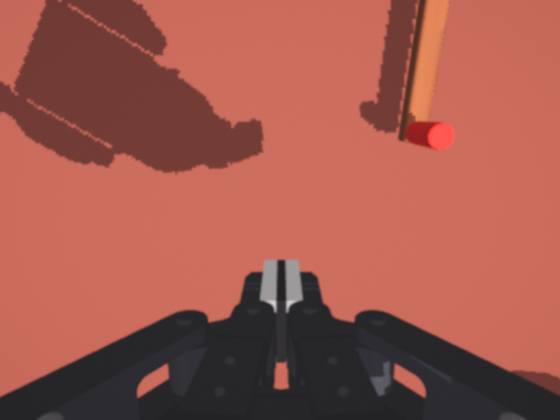

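The wrist view shows the peg top at (440,135) and the bar still open. The board is home (block centre (0.488, -0.060), against (0.487, -0.058) expected) and the beaker is under the shelf. Latch angle is about 1.5 rad. I'll move over the peg and grip it.

servo_tool(xyz=[[0.34, 0.6, 0], [0.34, 0.6, 0], [0.34, 0.6, 0], [0.33, 0.57, 0], [0, 0, 0.5], [0, 0, 0.9], [0, 0, 0.9], [0, 0, 0.5]], twist=[[0, 0, 0], [0, 0, 0], [0, 0, 0], [0, 0, 0], [0, 0, 0], [0, 0, 0], [0, 0, 0], [0, 0, 0]], grip=[0, 0, 0, 0, 0, 0, 0, 0], force=40)

```text
time_s: 21.5
tool_pos: [0.563, -0.2482, 0.0625]
tool_rot: [-2.302, -2.13, 0.004]
force: [-0.0, -0.0, 0.1]
grip_width: 0.999
grasp_force: 0.0
```

servo_tool(xyz=[[0, 0, 0], [0, 0, 0], [0, 0, 0], [0, 0, 0], [0, 0, 0], [0, 0, 0], [0, 0, 0], [0, 0, 0]], twist=[[0, 0, 0], [0, 0, 0], [0, 0, 0], [0, 0, 0], [0, 0, 0], [0, 0, 0], [0, 0, 0], [0, 0, 0]], grip=[0.3, 0.5, 0.6, 0.7, 0.8, 0.9, 0.9, 0.9])

```text
time_s: 22.5
tool_pos: [0.5663, -0.2495, 0.0668]
tool_rot: [2.305, 2.133, 0.001]
force: [0.1, -0.9, 5.6]
grip_width: 0.167
grasp_force: 39.1
```

```bash
cat > arc.py <<'E'
from h import *
import sys
s=arm.observe();p=s['tool_pos'];R=Ro.from_rotvec(s['tool_rot']).as_matrix()
pv=np.array([.5885,-.0965]);r=p[:2]-pv;a0=np.arctan2(r[1],r[0])%(2*np.pi);L=np.hypot(*r);a1=np.radians(175.4)
print(p,s['force'],s['grip_width'],s['grasp_force'],'L',L.round(4),'ang',(a0-a1).round(3))
N=int(sys.argv[1]);A=np.linspace(a0,a1,N+1);Ls=np.linspace(L,.155,N+1);Q=pv+Ls[:,None]*np.c_[np.cos(A),np.sin(A)]
D=np.diff(Q,axis=0)
print((np.c_[D,np.zeros(N)]@R/.04)[:,:2].round(2).tolist())
E
python3 arc.py 24
```

```text
[ 0.56628819 -0.24953279  0.06678347] [ 0.05948391 -0.91224691  5.61611502] 0.16696116173767722 39.12788271903992 L 0.1546 ang 1.507
[[0.02, -0.24], [0.04, -0.24], [0.05, -0.24], [0.07, -0.23], [0.08, -0.23], [0.1, -0.22], [0.11, -0.22], [0.12, -0.21], [0.14, -0.2], [0.15, -0.19], [0.16, -0.18], [0.17, -0.17], [0.18, -0.16], [0.19, -0.15], [0.2, -0.14], [0.21, -0.12], [0.22, -0.11], [0.22, -0.1], [0.23, -0.08], [0.23, -0.07], [0.24, -0.05], [0.24, -0.04], [0.24, -0.02], [0.24, -0.01]]
```

The peg is held, with radius 154.6 mm as expected. I'll swing along the arc.

servo_tool(xyz=[[0.02, -0.24, 0], [0.04, -0.24, 0], [0.05, -0.24, 0], [0.07, -0.23, 0], [0.08, -0.23, 0], [0.1, -0.22, 0], [0.11, -0.22, 0], [0.12, -0.21, 0]], twist=[[0, 0, 0], [0, 0, 0], [0, 0, 0], [0, 0, 0], [0, 0, 0], [0, 0, 0], [0, 0, 0], [0, 0, 0]], grip=[0.9, 0.9, 0.9, 0.9, 0.9, 0.9, 0.9, 0.9])

```text
time_s: 23.5
tool_pos: [0.494, -0.2203, 0.0666]
tool_rot: [2.306, 2.132, 0.0]
force: [0.6, -2.1, 7.2]
grip_width: 0.167
grasp_force: 40.0
```

```bash
python3 arc.py 16
```

```text
[ 0.49397443 -0.22025905  0.06664192] [ 0.60511772 -2.10073512  7.15249676] 0.16710027488734844 40.01372158527374 L 0.1557 ang 0.999
[[0.14, -0.2], [0.15, -0.19], [0.16, -0.18], [0.17, -0.17], [0.18, -0.16], [0.19, -0.15], [0.2, -0.13], [0.21, -0.12], [0.22, -0.11], [0.22, -0.09], [0.23, -0.08], [0.23, -0.07], [0.24, -0.05], [0.24, -0.04], [0.24, -0.02], [0.24, -0.01]]
```

servo_tool(xyz=[[0.14, -0.2, 0], [0.15, -0.19, 0], [0.16, -0.18, 0], [0.17, -0.17, 0], [0.18, -0.16, 0], [0.19, -0.15, 0], [0.2, -0.13, 0], [0.21, -0.12, 0]], twist=[[0, 0, 0], [0, 0, 0], [0, 0, 0], [0, 0, 0], [0, 0, 0], [0, 0, 0], [0, 0, 0], [0, 0, 0]], grip=[0.9, 0.9, 0.9, 0.9, 0.9, 0.9, 0.9, 0.9])

```text
time_s: 24.5
tool_pos: [0.447, -0.1598, 0.0666]
tool_rot: [2.306, 2.132, 0.002]
force: [1.5, 0.7, 6.5]
grip_width: 0.167
grasp_force: 40.1
```

servo_tool(xyz=[[0.22, -0.11, 0], [0.22, -0.09, 0], [0.23, -0.08, 0], [0.23, -0.07, 0], [0.24, -0.05, 0], [0.2, -0.03, 0], [0.1, -0.01, 0], [0, 0, 0]], twist=[[0, 0, 0], [0, 0, 0], [0, 0, 0], [0, 0, 0], [0, 0, 0], [0, 0, 0], [0, 0, 0], [0, 0, 0]], grip=[0.9, 0.9, 0.9, 0.9, 0.9, 0.9, 0.9, 0.9])

```text
time_s: 25.5
tool_pos: [0.4338, -0.1007, 0.0665]
tool_rot: [-2.305, -2.134, -0.001]
force: [1.0, 0.8, 7.5]
grip_width: 0.173
grasp_force: 40.3
```

```bash
python3 arc.py 6
```

```text
[ 0.4337866  -0.10066686  0.06646707] [1.02838059 0.78749892 7.54498453] 0.1728528183385867 40.26529669761658 L 0.1548 ang 0.107
[[0.07, -0.01], [0.07, -0.01], [0.07, -0.01], [0.07, -0.0], [0.07, -0.0], [0.07, -0.0]]
```

servo_tool(xyz=[[0.07, 0, 0], [0.07, 0, 0], [0.07, 0, 0], [0.07, 0, 0], [0.06, 0, 0], [0.04, 0, 0], [0, 0, 0]], twist=[[0, 0, 0], [0, 0, 0], [0, 0, 0], [0, 0, 0], [0, 0, 0], [0, 0, 0], [0, 0, 0]], grip=[0.9, 0.9, 0.9, 0.9, 0.9, 0.9, 0.9])

```text
time_s: 26.38
tool_pos: [0.4339, -0.086, 0.0664]
tool_rot: [-2.305, -2.132, 0.002]
force: [-1.3, -0.7, 10.3]
grip_width: 0.174
grasp_force: 40.6
```

servo_tool(xyz=[[0.03, 0, 0], [0.03, 0, 0], [0, 0, 0]], twist=[[0, 0, 0], [0, 0, 0], [0, 0, 0]], grip=[0.9, 0.9, 0.9])

```text
time_s: 26.75
tool_pos: [0.434, -0.0838, 0.0664]
tool_rot: [-2.306, -2.132, 0.002]
force: [-2.2, -2.7, 11.3]
grip_width: 0.174
grasp_force: 40.6
```

```bash
python3 arc.py 6
```

```text
[ 0.43402552 -0.08383947  0.06637959] [-2.19476649 -2.74427378 11.3229105 ] 0.17395447308090545 40.62893450260162 L 0.155 ang -0.001
[[-0.0, -0.0], [-0.0, -0.0], [-0.0, -0.0], [-0.0, -0.0], [-0.0, -0.0], [-0.0, -0.0]]
```

Near zero. I'll creep to find the stop.

servo_tool(xyz=[[0.03, 0, 0], [0.03, 0, 0], [0, 0, 0]], twist=[[0, 0, 0], [0, 0, 0], [0, 0, 0]], grip=[0.9, 0.9, 0.9])

```text
time_s: 27.12
tool_pos: [0.4342, -0.081, 0.0664]
tool_rot: [-2.304, -2.133, 0.002]
force: [-2.2, 0.1, 10.5]
grip_width: 0.167
grasp_force: 40.7
```

servo_tool(xyz=[[0.03, 0, 0], [0.03, 0, 0], [0, 0, 0]], twist=[[0, 0, 0], [0, 0, 0], [0, 0, 0]], grip=[0.9, 0.9, 0.9])

```text
time_s: 27.5
tool_pos: [0.4343, -0.0808, 0.0664]
tool_rot: [2.303, 2.136, -0.007]
force: [-4.1, -8.9, 10.1]
grip_width: 0.174
grasp_force: 40.5
```

servo_tool(xyz=[[0.03, 0, 0], [0.02, 0, 0], [0, 0, 0]], twist=[[0, 0, 0], [0, 0, 0], [0, 0, 0]], grip=[0.9, 0.9, 0.9])

```text
time_s: 27.88
tool_pos: [0.4343, -0.0806, 0.0664]
tool_rot: [2.3, 2.135, -0.01]
force: [-4.7, -17.1, 9.0]
grip_width: 0.174
grasp_force: 40.4
```

servo_tool(xyz=[[0, 0, 0], [0, 0, 0], [0, 0, 0], [0, 0, 0], [0, 0, -0.4], [0, 0, -0.9], [0, 0, -1], [0, 0, -0.5]], twist=[[0, 0, 0], [0, 0, 0], [0, 0, 0], [0, 0, 0], [0, 0, 0], [0, 0, 0], [0, 0, 0], [0, 0, 0]], grip=[0.6, 0.4, 0.3, 0.3, 0.3, 0.3, 0.3, 0.3])

```text
time_s: 28.88
tool_pos: [0.4383, -0.0774, 0.1824]
tool_rot: [2.302, 2.13, 0.006]
force: [-0.1, -0.6, -0.0]
grip_width: 0.696
grasp_force: 0.0
```

servo_tool(xyz=[[-0.5, 0, -0.5], [-1, 0, 0], [-1, 0, 0], [-1, 0, 0], [-1, 0, 0], [0, 0, 0], [0, 0, 0], [0, 0, 0]], twist=[[0, 0, 0], [0, 0, 0], [0, 0, 0], [0, 0, 0], [0, 0, 0], [0, 0, 0], [0, 0, 0], [0, 0, 0]], grip=[0.3, 0.3, 0.3, 0.3, 0.3, 0.3, 0.3, 0.3])

```text
time_s: 29.88
tool_pos: [0.4222, -0.2556, 0.1985]
tool_rot: [2.305, 2.134, 0.001]
force: [-0.0, -0.3, 1.0]
grip_width: 0.7
grasp_force: 0.0
```

```bash
python3 look.py e
python3 - <<'E'
import cv2,numpy as np
a=cv2.imread('pics/etop.png')[180:300,150:470];b=cv2.imread('pics/escene.png')[130:330,130:370]
a=cv2.resize(a,(640,240));b=cv2.resize(b,(400,333));c=np.zeros((573,640,3),np.uint8);c[:240]=a;c[240:,:400]=b;cv2.imwrite('pics/fin.png',c)
E
```

```text
[ 0.42221211 -0.25558784  0.19845305] [2.30485631e+00 2.13436638e+00 6.66470726e-04] [-0.01792442 -0.27628238  1.02362253] [-0.6  -0.05  2.03  0.    1.16 -0.52]
top yel 115 mid [ 0.4869 -0.059   0.0681] mean [ 0.4869 -0.0585  0.0685] ext [0.031 0.024 0.011]
top red 27 mid [ 0.4325 -0.0845  0.0877] mean [ 0.4334 -0.0844  0.0868] ext [0.012 0.012 0.01 ]
top bk 77 mid [0.4982 0.0751 0.091 ] mean [0.4983 0.0733 0.0929] ext [0.057 0.052 0.012]
scene yel 68 mid [ 0.4914 -0.0615  0.0656] mean [ 0.4925 -0.062   0.0654] ext [0.03  0.021 0.01 ]
scene red 10 mid [ 0.4376 -0.0859  0.0827] mean [ 0.4377 -0.0861  0.0835] ext [0.011 0.008 0.007]
scene bk 63 mid [0.4758 0.0977 0.0931] mean [0.4734 0.0815 0.0913] ext [0.111 0.129 0.018]
```

View pics/fin.png

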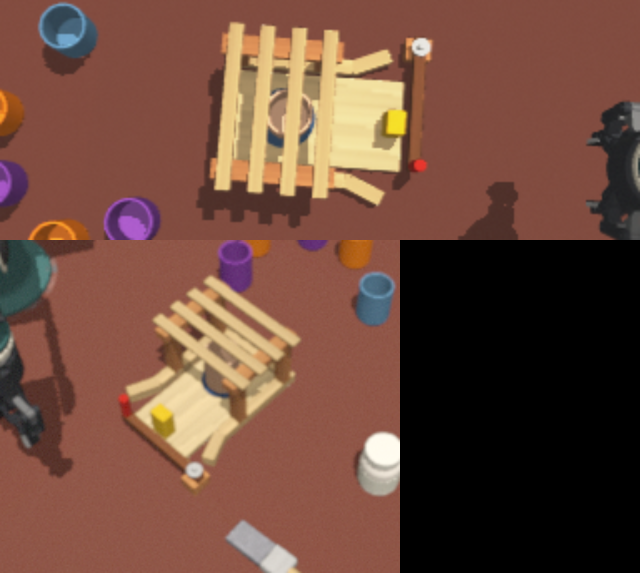

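The last picture shows the beaker under the shelf on its spot, the board home, and the latch closed behind the grip block with the peg at (0.435, -0.085), against (0.434, -0.084) expected. The bystanders in view haven't moved, so I'm handing in.

```bash
python3 -c "
from cell import arm
print(arm.sign_off())"
```

```text
the job is handed in; nothing more can be done
None
```

The job is handed in, with no verdict shown: the bisque beaker stands on the board's spot, the board is home against the end stop, the latch is closed behind the grip block, and no bystanders were touched; it took about 30 s of the 72 s.

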